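Shake the detector test balls into the sample case

TASK

The white test-ball shaker hangs on the hook of its sloping rack. While it hangs there, turn its dial lid so that the largest hole stands squarely over the outlet, then lift the shaker up and off the hook and shake all three balls out into the empty open cardboard case. Finally lay the shaker down on the black rubber mat, without disturbing the other things on the bench.

Things in the scene. Friction and masses are not known exactly. Their poses are not given: they have to be found in the camera images.
- shaker: White square jar, 76 mm (its x; back is +x) by 62 mm (y) by 110 mm (z), about 0.34 kg, centre of mass near z = 60 mm; origin at the centre of its bottom, z runs to the lid end. Three balls inside. It hangs leaning 42 degrees from vertical, lid end up, back underneath. Clip and two back feet reach to x = +48 mm, so laid on its back it lies level, axis 48 mm above the mat.
- side_grip (a point): Point inside the shaker, midway between its flat side faces (y = +-31 mm), at shaker x = -14, z = 55 mm: a good place to grip the jar across its y, coming from its front (-x), near the centre of mass. Axes as the shaker. The jar's front face lies 24 mm above it.
- outlet (a point): Outlet window of the shaker, 24 x 25 mm, in the lid end at shaker x = +22, y = 0, z = 110 mm, flush with the inside of the back wall: balls roll out when the jar is tipped with its back underneath and its lid end some 30 degrees below level, with a little shaking. The grey dial, 76 mm across, covers the lid end (z = 110.5 to 114.5). Axes as the shaker.
- clip (a point): Shaker's hanging clip on its back: this point (shaker x = 41, y = 0, z = 78 mm) is the underside of the clip's bridge, which rests on the hook; a plate 28 mm wide hangs from the bridge down to z = 50 mm, behind the hook.
- dial (a joint): Turn of the dial about the shaker's z, rad, 0 to 1.85, growing counter-clockwise seen from outside the lid. Three round holes, centres 22 mm from its axis: 8 mm (over the outlet at 0), 12 mm (at 0.56), 24 mm (squarely over the outlet at 1.50). The balls pass only the 24 mm hole. No click or stop at 1.50: it stays where it is left (friction about 0.05 N m).
- fin_grip (a point): On the dial's axis (shaker 0, 0, 135.5 mm), inside the dial's grip fin, 14 mm below its top and 21 mm above the dial's face. The fin is 12 mm thick, 35 mm high and 31 mm long: 7 mm from the axis on the large hole's side, 24 mm on the other. In the shaker's xy plane the fin lies along angle (dial - 1.50) rad from the x axis, long end to -x when dial = 1.50.
- rack: Fixed steel rack, foot 150 x 120 mm; origin on the bench; its +x is the level direction in which the hung shaker leans and its lid faces. A sloping board lies behind the shaker's back (from shaker x = 48 mm). Side rails 2.5 mm off the jar's sides stand up to shaker x = +28 mm along z = 0 to 48 mm; from there to the jar's front its sides are free.
- hook_tip (a point): Tip of the rack's hook: an upturned flat tongue, 20 mm wide, 3 mm thick, that runs up along the shaker's back inside the clip for 28 mm. To free the shaker slide it along its own z by 35 mm or more, then move it away from the board.
- case: Empty open cardboard case, outside 200 (its x) x 150 (its y) x 65 mm high, walls and floor 5 mm, 0.6 kg, loose; origin at the centre of its underside, stands on the bench.
- case_in (a point): Centre of the case's inner floor, axes as the case, 5 mm above the bench.
- mat: Black rubber mat, fixed, 200 x 200 x 4 mm; origin at the centre of its underside on the bench.
- shaker_mid (a point): Point on the shaker's axis 65 mm from its bottom.
- ball0_center (a point): Centre of a white plastic ball, 17 mm across, 10 g, slippery, inside the shaker at the start. Rolling out of the tipped shaker it flies on 40 to 80 mm in the direction the lid faces.
- ball1_center (a point): Centre of a white plastic ball, 17 mm across, 10 g, slippery, inside the shaker at the start. Rolling out of the tipped shaker it flies on 40 to 80 mm in the direction the lid faces.
- ball2_center (a point): Centre of a white plastic ball, 17 mm across, 10 g, slippery, inside the shaker at the start. Rolling out of the tipped shaker it flies on 40 to 80 mm in the direction the lid faces.
- pack_lying: Bystander: red and white juice carton lying on its side, 58 x 58 x 180 mm; origin on the bench at its foot end, its x runs along it.
- pack_a: Bystander: standing juice carton 58 x 58 x 180 mm; origin under its centre.
- spray: Bystander: white bottle, 70 mm across, 190 mm high; origin under its centre.
- tub: Bystander: steel bowl, 90 mm across, 60 mm high; origin under its centre.
Mind the look-alikes: they are no part of the job. What is shaped like the shaker but orange or yellow is not meant.

How it is judged (in metres and radians):
On the way, in this order (a step that is already met when the one before it is completed fails the run):
1. the dial stands with its largest hole over the outlet (within 0.14 rad) while the shaker still hangs on its hook (value of joint dial between 1.36 and 1.64 rad and distance of shaker from where it was at the start of the episode below 0.012 m), for 0.2 s.
2. the shaker is lifted off its hook, at least 80 mm from where it hung, with the dial still at the largest hole (distance of shaker_mid from where it was at the start of the episode above 0.08 m and value of joint dial between 1.36 and 1.64 rad), for 0.1 s.
3. all three balls are inside the case (x of ball0_center in the frame of case_in between -0.098 and 0.098 m and y of ball0_center in the frame of case_in between -0.073 and 0.073 m and z of ball0_center in the frame of case_in between -0.005 and 0.06 m and x of ball1_center in the frame of case_in between -0.098 and 0.098 m and y of ball1_center in the frame of case_in between -0.073 and 0.073 m and z of ball1_center in the frame of case_in between -0.005 and 0.06 m and x of ball2_center in the frame of case_in between -0.098 and 0.098 m and y of ball2_center in the frame of case_in between -0.073 and 0.073 m and z of ball2_center in the frame of case_in between -0.005 and 0.06 m), for 0.3 s.
At the end, for the whole second after the job is handed in: All three balls are inside the case; the shaker lies at rest on the rubber mat, its axis within about 15 degrees of level and its middle within 85 mm of the mat's centre along each side of the mat (all of step 3 and x of shaker_mid in the frame of mat between -0.085 and 0.085 m and y of shaker_mid in the frame of mat between -0.085 and 0.085 m and angle between shaker's own z axis and vertical between 1.3 and 1.84 rad and height (world z) of shaker_mid below 0.075 m and contact force between shaker and mat above 0.5 N and linear speed of shaker below 0.03 m/s and angular speed of shaker below 0.3 rad/s); the robot touches nothing.
It fails at once if one of the other loose things on the bench is shifted by more than 40 mm (distance of any of pack_lying, pack_a, spray, tub from where it was at the start of the episode above 0.04 m).
It fails at once if the case is shifted by more than 60 mm (distance of case from where it was at the start of the episode above 0.06 m).
It fails at once if the shaker is dropped or flung (faster than 1 m/s) (linear speed of shaker above 1 m/s).
It also fails if it takes over 61 s, if anything falls off the work surface, if the arm or the gripper's body presses on something with over 40 N, if the wrist force passes 120 N, or if a joint passes its speed limit or range.

ROBOT

A 6-joint arm with a two-finger parallel gripper is mounted at the origin on the work surface. World frame = base frame: x ahead of the robot, y to its left, z up, the work surface at z = 0. Lengths are in mm, angles in rad, forces in N, time in s.
With the tool pointing down it reaches from about 275 to 750 mm from the base axis. Payload 10.2 kg.
Tool frame: the origin (TCP) lies at the very end of the fingers, on their centre line; the grasp point (between the pads) lies 19 mm behind it; z points along the fingers, y is the line along which they close (so a half turn about z gives the same grasp; the last joint's range is limited). The gripper opens to 85 mm and grips with 20 to 120 N. Pads are 22 mm wide; open, the fingers measure 114 mm over their backs; the gripper's body (76 mm by 85 mm) begins 54 mm behind the grasp point. The pads swing forward as they close: fully open they stand 13 mm farther back than shut.
Start: joints at [1.016, 0.313, 1.498, -0, 1.331, -0.223], TCP at [171.029, 496.367, 231.294] pointing down, gripper open.
Joint ranges: [-2.94, 2.94], [-0.97, 2.17], [0.19, 2.56], [-1.23, 4.37], [0.02, 3.11], [-2.88, 2.88]. Speed limits (rad/s): [2.39, 2.39, 3.01, 3.14, 3.14, 3.14].

INTERFACE

Orientations are given as a unit quaternion [w, x, y, z].
In Python, from rig import ctrl, optics gives the robot as it stands. The module is installed in compiled form; this text tells all that it offers.
- The arm moves only by the shell command python3 -m handwheel 'ROWS' [FORCE]. ROWS is JSON, a list that holds one entry, the list of rows, each a list of 5 numbers: the gripper command: -1 is fully open, 1 is shut, values between are in proportion, then the shift along the world's x, y, z in units of 50 mm (1.0 is 50 mm), then the turn about the world's z in units of 8 degrees (1.0 is 8 degrees). In form: [[[gripper, tx, ty, tz, twist], ...]]. A call has 1 to 10 rows; each row shifts and turns the commanded pose from where the row before left it; what a row does not reach is not made up. A row lasts 1/10 s, in which the tool goes at most 50 mm and 8.59 degrees, less where a joint would pass 70% of its speed; a pose out of reach is approached as far as the arm can. A call is refused whole if a number of a shift passes 1 or a number of a turn 1, either way. A call with a gripper value outside its range is refused whole. The fingers move at their own pace and stop on an object; FORCE is the grip in N (left out, the last holds). Time passes only in rows, so rows that do not move let the fingers close. It gives the time, the measured TCP pose, the force, the opening and the grip force at its end, in the units of the state.
- ctrl.sense(): the state, without advancing time (a new reading comes with each control period).
- optics.capture(name): name is "scene" or "side" or "wrist"; returns a dict with "img" (384x512x3 uint8, blue, green, red), "K" (3x3 intrinsics, pixels), "dist_coeffs" ([k1, k2, p1, p2, k3] as OpenCV has them; the pictures are not rectified), "R" (3x3) and "t" (3): a world point X has camera coordinates R X + t. Camera axes: x right, y down, z forward; pixel columns grow to the right and rows downward; lengths in mm; the calibration is good to about 2 mm. A picture is of the moment at which its call begins. There is no depth.
- ctrl.finish_job(): hands the job in; it is judged then, once.
The state is a dict: "time_s": time; "joints": joint angles; "dq": joint speeds; "tau": joint torques, N m; "eef_pos": TCP position; "ee_rot": TCP orientation; "force": force on the tool from outside, world axes, zero at the start; "wrist_torque": the same for the moment, N m; "grip_width": opening from 0.0 (shut) to 1.0 (fully open); "grip_force": force on a finger pad.
Only numpy, scipy, OpenCV 4.12 (cv2) and the standard library are available. Lean on these libraries where they do the work, as an engineer would, in place of code of your own. Each camera call takes 0.05 s, during which the arm holds its last target. There are 200 camera calls.

## Working session

There is one attempt and no reset: what is moved stays moved. The work goes in short steps, Python scripts to look and compute and a shell command to move; the robot and the scene stay as the last step left them, time stands still between calls to the robot, and variables do not carry over. Pictures are saved under pics/ and viewed, at most 10 in all, crops included, and the job is handed in when it is done.

```bash
mkdir -p pics
python3 - <<'E'
from rig import ctrl, optics
import cv2, numpy as np, pickle
d={n:optics.capture(n) for n in("scene","side","wrist")}
pickle.dump(d,open("cap0.pkl","wb"))
a=np.hstack([d["scene"]["img"],d["side"]["img"]]); 
for n in("scene","side"):
    cv2.imwrite(f"pics/{n}0.png",cv2.resize(d[n]["img"],(800,600),interpolation=cv2.INTER_CUBIC))
    c=d[n]; print(n,c["K"].tolist(),c["dist_coeffs"],(-c["R"].T@c["t"]).tolist(),c["R"][2])
print(ctrl.sense())
E
```

```text
scene [[373.5977307689371, 0.0, 255.19850738683158], [0.0, 373.5977307689371, 188.49116263454926], [0.0, 0.0, 1.0]] [-0.09540362  0.          0.          0.          0.        ] [855.5031630105791, -689.648529335454, 1009.978244105145] [-0.32598457  0.57830224 -0.74786401]
side [[409.47406495581777, 0.0, 256.82642696558804], [0.0, 409.47406495581777, 190.9214008524644], [0.0, 0.0, 1.0]] [0.03103198 0.         0.         0.         0.        ] [-356.06855141162754, -822.8984559281942, 842.0440227512021] [ 0.61432568  0.59260657 -0.52098119]
{'time_s': 0.15, 'joints': array([ 1.01558933e+00,  3.13305831e-01,  1.49821764e+00, -2.47684487e-05,
        1.33098493e+00, -2.23410261e-01]), 'dq': array([ 0.00163632, -0.00224283, -0.00286184, -0.00104654,  0.00036925,
       -0.00235095]), 'tau': array([ 2.20003611e-03, -4.12374473e+01, -2.59795815e+01, -1.87735600e-04,
        3.29527342e-03,  2.13366796e-06]), 'eef_pos': array([170.94227678, 496.20487739, 230.89145411]), 'ee_rot': array([-1.62658063e-04,  1.65135507e-01,  9.86270782e-01, -4.28179671e-04]), 'force': array([-0.61444422, -0.0723473 , -0.07351959]), 'wrist_torque': array([ 0.01500824, -0.00029686,  0.02439123]), 'grip_force': 0.0, 'grip_width': 1.0009161519662346}
```

View pics/scene0.png

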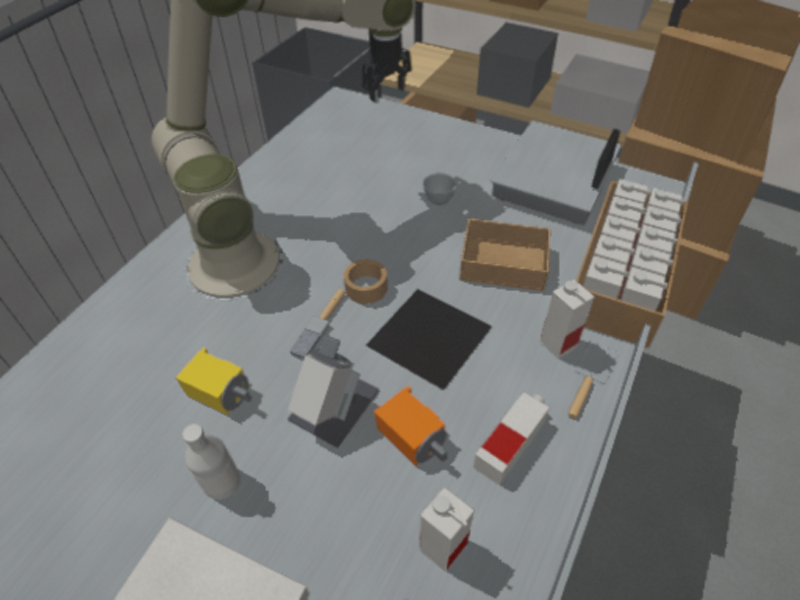

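View pics/side0.png

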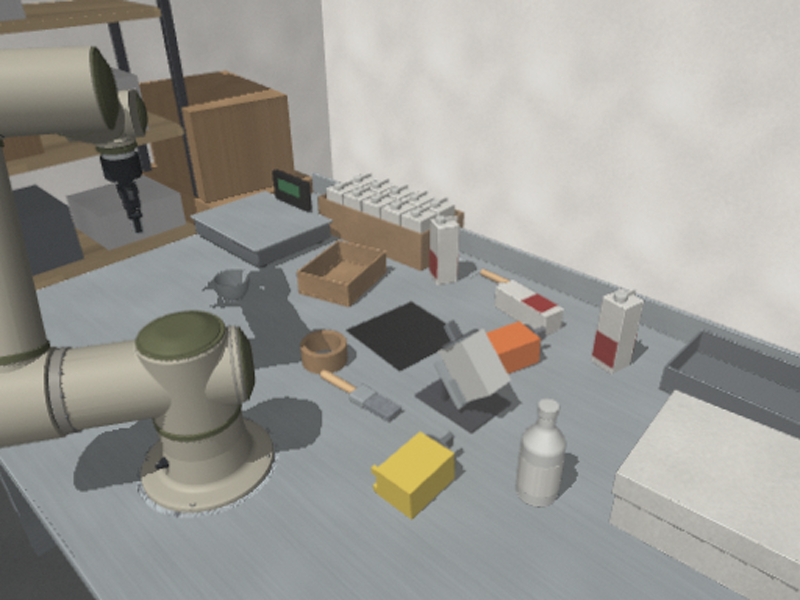

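```bash
cat > h.py <<'E'
import numpy as np, cv2, pickle
def ray(c,uv):
    p=cv2.undistortPoints(np.array([[uv]],float),c["K"],c["dist_coeffs"])[0,0]
    d=c["R"].T@np.array([p[0],p[1],1]); o=-c["R"].T@c["t"]; return o,d
def onz(c,uv,z=0):
    o,d=ray(c,uv); return o+d*(z-o[2])/d[2]
def proj(c,X):
    return cv2.projectPoints(np.atleast_2d(X).astype(float),cv2.Rodrigues(c["R"])[0],c["t"],c["K"],c["dist_coeffs"])[0][:,0]
E
python3 - <<'E'
from h import *
d=pickle.load(open("cap0.pkl","rb"));s=d["scene"];q=d["side"];k=.64
for n,p,z in [("mat",(420,291),4),("mat",(490,327),4),("mat",(445,387),4),("mat",(367,342),4),
 ("caseTop",(468,221),65),("caseTop",(550,228),65),("caseTop",(545,267),65),("caseTop",(462,262),65),("caseBot",(462,282),0),("caseBot",(545,290),0),
 ("rack",(290,418),0),("rack",(340,445),0),("rack",(377,390),0)]: print(n,onz(s,(p[0]*k,p[1]*k),z).round())
for n,p,z in [("mat",(410,302),4),("mat",(347,330),4),("mat",(400,370),4),("caseTop",(340,241),65),("caseTop",(386,254),65),("caseTop",(345,286),65),("caseTop",(298,270),65),("rack",(472,432),0),("rack",(415,395),0),("rack",(518,400),0)]: print("side",n,onz(q,(p[0]*k,p[1]*k),z).round())
a=cv2.resize(s["img"][180:300,160:290],(390*1,360),interpolation=cv2.INTER_CUBIC)
b=cv2.resize(q["img"][190:310,240:370],(390*1,360),interpolation=cv2.INTER_CUBIC)
cv2.imwrite("pics/zoom0.png",np.hstack([a,b]))
E
```

```text
mat [456. 120.   4.]
mat [640.  96.   4.]
mat [618. -89.   4.]
mat [421. -64.   4.]
caseTop [481. 329.  65.]
caseTop [667. 397.  65.]
caseTop [698. 265.  65.]
caseTop [525. 194.  65.]
caseBot [529. 194.  -0.]
caseBot [712. 260.   0.]
rack [ 378. -293.    0.]
rack [ 496. -296.    0.]
rack [ 498. -157.    0.]
side mat [634. 102.   4.]
side mat [443. 124.   4.]
side mat [419. -70.   4.]
side caseTop [662. 391.  65.]
side caseTop [694. 245.  65.]
side caseTop [508. 199.  65.]
side caseTop [481. 345.  65.]
side rack [ 380. -295.    0.]
side rack [ 385. -145.    0.]
side rack [ 515. -305.    0.]
```

View pics/zoom0.png

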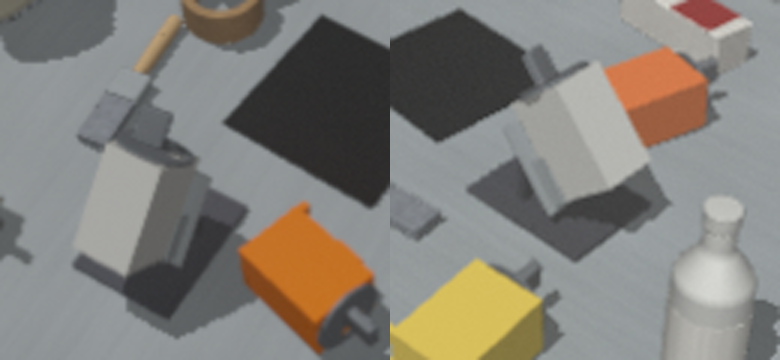

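```bash
cat > fit.py <<'E'
from h import *
from scipy.optimize import least_squares
def Rsh(yaw,lean=np.radians(42)):
    # columns shaker x,y,z ; lean direction yaw
    h=np.array([np.cos(yaw),np.sin(yaw),0]);u=np.array([0,0,1.])
    z=h*np.sin(lean)+u*np.cos(lean); x=h*np.cos(lean)-u*np.sin(lean)
    return np.c_[x,np.cross(z,x),z]
if __name__=="__main__":
    d=pickle.load(open("cap0.pkl","rb"))
    S=lambda u,v:(160+u/3,180+v/3); Q=lambda u,v:(240+(u-390)/3,190+v/3)
    obs=[("scene",S(109,141),(-38,31,110)),("scene",S(75,252),(-38,31,0)),("scene",S(125,276),(-38,-31,0)),("scene",S(158,170),(-38,-31,110)),("scene",S(183,264),(38,-31,0)),
     ("side",Q(562,86),(-38,31,110)),("side",Q(604,192),(-38,31,0)),("side",Q(650,158),(-38,-31,0)),("side",Q(600,62),(-38,-31,110)),("side",Q(557,214),(38,31,0))]
    f=lambda p:np.concatenate([proj(d[n],p[:3]+Rsh(p[3])@np.array(X,float))[0]-uv for n,uv,X in obs])
    r=least_squares(f,[440,-250,90,1.57],x_scale=[50,50,50,.3],loss="soft_l1"); p=r.x
    print(p, f(p).reshape(-1,2).round(1).tolist())
    np.save("pose.npy",p); R=Rsh(p[3])
    for n,X in dict(side_grip=(-14,0,55),lid=(0,0,114.5),fin=(0,0,135.5),fintop=(0,0,149.5),finlong0=(-24*np.cos(1.5),24*np.sin(1.5),135),clip=(41,0,78),mygrip=(-20,0,35)).items(): print(n,(p[:3]+R@np.array(X)).round(1))
E
python3 fit.py
```

```text
[ 436.42783161 -284.63988256   55.05070474    1.5024476 ] [[0.2, 0.4], [-0.3, -2.1], [0.3, 0.1], [1.7, 0.3], [-5.4, -1.8], [-2.1, 0.6], [1.7, -0.2], [0.3, 1.8], [-0.3, 0.3], [1.9, -3.4]]
side_grip [ 438.2 -258.3  105.3]
lid [ 441.7 -208.2  140.1]
fin [ 442.6 -194.2  155.7]
fintop [ 443.3 -184.8  166.2]
finlong0 [ 418.6 -194.1  156.5]
clip [ 442.1 -202.2   85.6]
mygrip [ 437.  -276.1   94.4]
```

```bash
python3 -m handwheel '[[[-1,0,0,1,-1],[-1,0,0,1,-1],[-1,0.36,-0.915,0,-1],[-1,0.36,-0.915,0,-1],[-1,0.36,-0.915,0,-1],[-1,0.36,-0.915,0,-1],[-1,0.36,-0.915,0,-1],[-1,0.36,-0.915,0,-1],[-1,0.36,-0.915,0,-1],[-1,0.36,-0.915,0,-1]]]' 20 && python3 -m handwheel '[[[-1,0.36,-0.915,0,-1],[-1,0.36,-0.915,0,-1],[-1,0.36,-0.915,0,-1],[-1,0.36,-0.915,0,-1],[-1,0.36,-0.915,0,-1],[-1,0.36,-0.915,0,-1],[-1,0.36,-0.915,0,-1],[-1,0,0,0,-1],[-1,0,0,0,-1],[-1,0,0,0,-1]]]'
python3 - <<'E'
from h import *
from rig import ctrl,optics
w=optics.capture("wrist");s=ctrl.sense();pickle.dump(w,open("w1.pkl","wb"))
print(s["eef_pos"],s["ee_rot"],s["joints"])
im=cv2.resize(w["img"],(800,600),interpolation=cv2.INTER_CUBIC)
cv2.imwrite("pics/w1.png",im)
E
```

```text
time_s: 1.15
eef_pos: [315.0, 128.5, 331.4]
ee_rot: [0.0, 0.762, 0.647, 0.0]
force: [-0.1, -0.1, -0.8]
grip_width: 1.0
grip_force: 0.0
time_s: 2.15
eef_pos: [441.0, -190.2, 330.8]
ee_rot: [-0.0, 1.0, 0.005, -0.0]
force: [-0.0, 0.7, -0.5]
grip_width: 1.002
grip_force: 0.0
[ 440.95523511 -190.03448603  330.94821842] [-2.66862534e-04  9.99997582e-01  2.15870991e-03 -3.23422497e-04] [-6.51568825e-01  1.59273633e-01  1.43519164e+00  3.03122793e-05
  1.54796545e+00  9.14909373e-01]
```

View pics/w1.png

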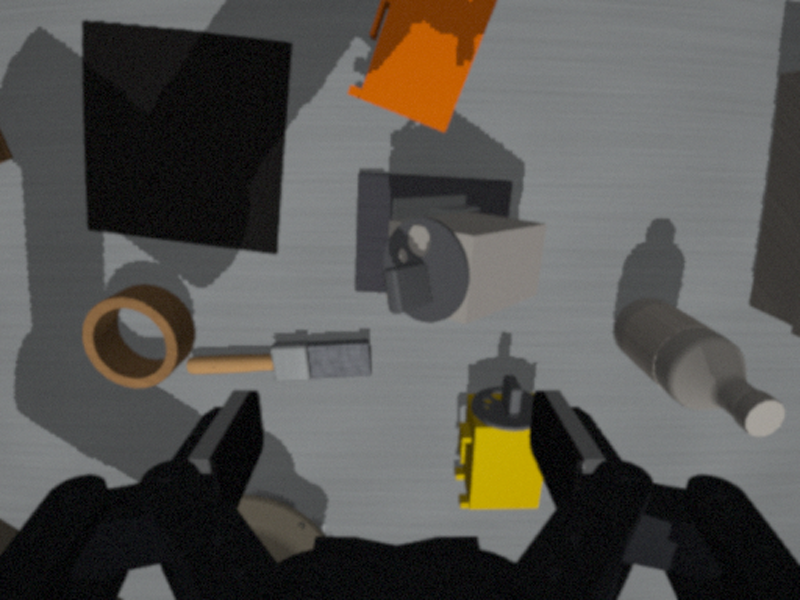

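```bash
cat > fit2.py <<'E'
from fit import *
d=pickle.load(open("cap0.pkl","rb")); d["w"]=pickle.load(open("w1.pkl","rb"));k=.64
S=lambda u,v:(160+u/3,180+v/3); Q=lambda u,v:(240+(u-390)/3,190+v/3)
W=lambda u,v:(u*k,v*k)
obs=[("scene",S(109,141),(-38,31,110)),("scene",S(75,252),(-38,31,0)),("scene",S(125,276),(-38,-31,0)),("scene",S(158,170),(-38,-31,110)),
 ("side",Q(562,86),(-38,31,110)),("side",Q(604,192),(-38,31,0)),("side",Q(650,158),(-38,-31,0)),("side",Q(600,62),(-38,-31,110)),
 ("w",W(546,224),(-38,-31,0)),("w",W(540,309),(-38,31,0)),("w",W(428,270),(0,0,114.5)),("w",W(428,270),(0,0,114.5))]
f=lambda p:np.concatenate([proj(d[n],p[:3]+Rsh(p[3])@np.array(X,float))[0]-uv for n,uv,X in obs])
r=least_squares(f,[436,-284,55,1.5],x_scale=[50,50,50,.3],loss="soft_l1"); p=r.x
print(p, f(p).reshape(-1,2).round(1).tolist())
np.save("pose.npy",p); R=Rsh(p[3])
for n,X in dict(lid=(0,0,114.5),fin=(0,0,135.5),fintop=(0,0,149.5),finlong0=(-24*np.cos(1.5),24*np.sin(1.5),149.5),mygrip=(-20,0,33)).items():
    Z=p[:3]+R@np.array(X,float); print(n,Z.round(1),(proj(d["w"],Z)/k).round())
c=d["w"]; print("rack",[onz(c,W(*q)).round() .tolist() for q in((358,170),(512,182),(356,290))])
print("mat",[onz(c,W(*q),4).round() .tolist() for q in((84,20),(291,42),(277,253),(88,229))])
print("tub",onz(c,W(140,335)),"yellow lid",onz(c,W(500,405),114))
E
python3 fit2.py
```

```text
[ 433.69508824 -288.2584754    59.46089294    1.52127835] [[-1.9, 0.0], [-2.0, -2.1], [-1.2, -0.2], [-0.1, -0.3], [-1.7, 0.5], [2.5, -0.4], [0.9, 1.4], [-0.1, -0.0], [3.1, -0.1], [-0.2, -9.0], [-0.7, -0.1], [-0.7, -0.1]]
lid [ 437.5 -211.7  144.6] [[427. 270.]]
fin [ 438.2 -197.7  160.2] [[408. 274.]]
fintop [ 438.6 -188.3  170.6] [[394. 277.]]
finlong0 [ 414.7 -188.4  171.7] [[394. 312.]]
mygrip [ 434.1 -281.    97.4] [[507. 261.]]
rack [[501.0, -152.0, 0.0], [491.0, -303.0, 0.0], [378.0, -148.0, 0.0]]
mat [[639.0, 103.0, 4.0], [615.0, -92.0, 4.0], [418.0, -68.0, 4.0], [443.0, 129.0, 4.0]]
tub [323.7173218   93.37265399   0.        ] yellow lid [ 309.42466845 -281.73039697  114.        ]
```

```bash
python3 -m handwheel '[[[1,-0.46,0.7,0,0],[1,0,0,-0.5,0],[1,0,0,-1,0],[1,0,0,-1,0],[1,0,0,-0.6,0],[1,0,0,-0.4,0],[1,0,0,0,0]]]' 20 && python3 -m handwheel '[[[1,0,-0.15,0,0],[1,0,-0.15,0,0],[1,0,0,0,0]]]' && python3 -m handwheel '[[[1,0,-0.1,0,0],[1,0,0,0,0]]]'  && python3 -m handwheel '[[[1,0,-0.1,0,0],[1,0,0,0,0]]]'
python3 - <<'E'
from h import *
from rig import ctrl,optics
w=optics.capture("wrist");s=ctrl.sense()
print(s["eef_pos"],s["force"])
q=optics.capture("side");pickle.dump((w,q),open("w2.pkl","wb"))
im=w["img"]
c=cv2.resize(q["img"][170:290,250:370],(380,380),interpolation=cv2.INTER_CUBIC)
cv2.imwrite("pics/w2.png",np.hstack([cv2.resize(im,(420,380))[:, :],c]))
E
```

```text
time_s: 2.9
eef_pos: [416.9, -154.1, 154.2]
ee_rot: [-0.002, 1.0, 0.01, -0.002]
force: [0.4, 0.0, 1.2]
grip_width: 0.001
grip_force: 0.0
time_s: 3.2
eef_pos: [418.5, -171.1, 157.4]
ee_rot: [0.001, 1.0, 0.008, 0.001]
force: [-0.1, 1.0, 1.2]
grip_width: 0.002
grip_force: 0.2
time_s: 3.4
eef_pos: [418.1, -174.5, 157.0]
ee_rot: [-0.001, 1.0, 0.009, 0.0]
force: [-1.1, 6.8, 5.2]
grip_width: -0.001
grip_force: 3.4
time_s: 3.6
eef_pos: [417.6, -178.6, 157.0]
ee_rot: [-0.002, 1.0, 0.009, -0.0]
force: [-3.4, 12.2, 9.4]
grip_width: 0.002
grip_force: 6.0
[ 417.62635066 -178.60632109  156.92338975] [-3.91996772 11.32210261  9.0682763 ]
```

View pics/w2.png

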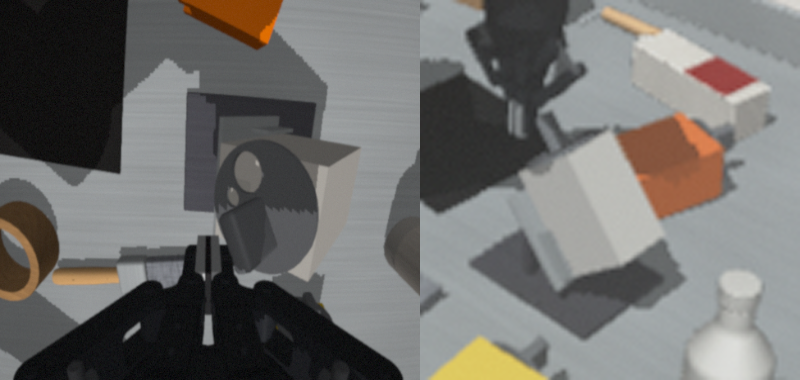

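```bash
python3 -m handwheel '[[[1,0,-0.03,0.09,0],[1,0.03,-0.06,0.06,0],[1,0,0,0,0]]]' && python3 -m handwheel '[[[1,0.05,-0.08,0.06,0],[1,0.05,-0.06,0.03,0],[1,0,0,0,0]]]'
python3 - <<'E'
from h import *
from rig import ctrl,optics
w=optics.capture("wrist");s=ctrl.sense()
print(s["eef_pos"],s["force"])
q=optics.capture("side");pickle.dump((w,q),open("w3.pkl","wb"))
im=w["img"]
c=cv2.resize(q["img"][170:290,250:370],(380,380),interpolation=cv2.INTER_CUBIC)
cv2.imwrite("pics/w3.png",np.hstack([cv2.resize(im[100:350,150:430],(420,380))[:, :],c]))
E
```

```text
time_s: 4.0
eef_pos: [419.5, -184.5, 164.1]
ee_rot: [-0.0, 1.0, 0.009, 0.0]
force: [-1.4, 3.2, -0.3]
grip_width: -0.001
grip_force: 1.6
time_s: 4.3
eef_pos: [424.8, -192.1, 168.5]
ee_rot: [0.001, 1.0, 0.009, 0.0]
force: [-1.1, 0.6, -0.1]
grip_width: -0.003
grip_force: 0.4
[ 424.78792321 -191.97757493  168.45813233] [-0.9840555   0.05870353 -0.4988238 ]
```

View pics/w3.png

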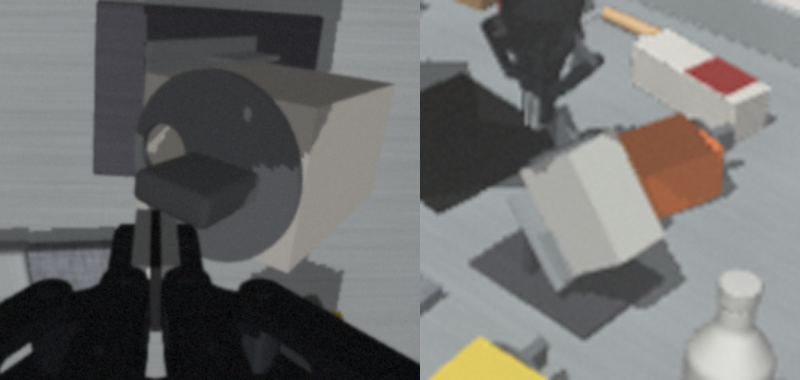

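```bash
python3 -m handwheel '[[[1,-0.1,0.3,0.6,0],[1,0,0,0.7,0],[-0.1,0.2,-0.2,0,1],[-0.1,0.16,-0.28,0,1],[-0.1,0,0,0,1],[-0.1,0,0,0,1],[-0.1,0,0,0,1],[-0.1,0,0,0,1],[-0.1,0,0,0,1],[-0.1,0,0,0,1]]]' && python3 -m handwheel '[[[-0.1,0,0,0,1],[-0.1,0,0,0,1],[-0.1,0,0,0,0.7],[-0.1,0,0,0,0]]]'
python3 - <<'E'
from h import *
from rig import ctrl,optics
w=optics.capture("wrist");s=ctrl.sense()
print(s["eef_pos"],s["ee_rot"],s["joints"][5])
pickle.dump(w,open("w4.pkl","wb"))
cv2.imwrite("pics/w4.png",cv2.resize(w["img"],(640,480)))
E
```

```text
time_s: 5.4
eef_pos: [437.7, -200.7, 233.6]
ee_rot: [0.001, 0.842, 0.54, 0.0]
force: [0.1, 0.2, 0.4]
grip_width: 0.548
grip_force: 0.0
time_s: 5.8
eef_pos: [437.7, -200.6, 233.5]
ee_rot: [0.001, 0.728, 0.686, 0.0]
force: [0.2, -0.3, 1.0]
grip_width: 0.548
grip_force: 0.0
[ 437.67538868 -200.56106166  233.49991778] [5.17923432e-04 7.28600616e-01 6.84938591e-01 3.64340762e-05] -0.6118481024538256
```

View pics/w4.png

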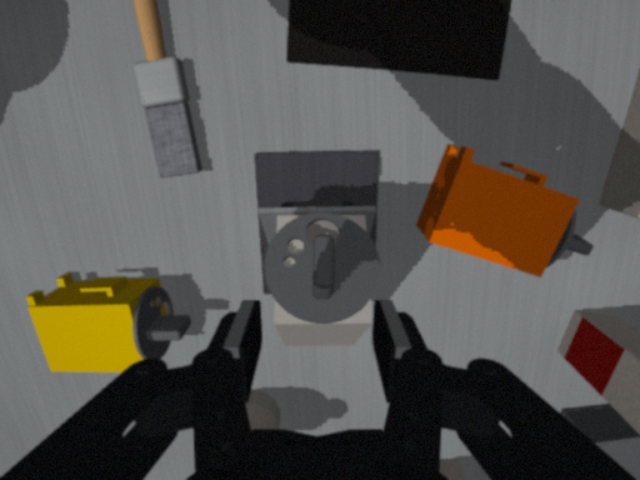

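```bash
python3 -m handwheel '[[[-0.1,0,0,-0.6,0],[-0.1,0,0,-0.6,0],[-0.1,0,0,-0.38,0],[-0.1,0,0,0,0],[0.4,0,0,0,0],[0.6,0,0,0,0],[0.7,0,0,0,0],[0.85,0,0,0,0],[1,0,0,0,0],[1,0,0,0,0]]]' 20
python3 - <<'E'
from h import *
from rig import ctrl,optics
w=optics.capture("wrist");s=ctrl.sense()
print(s["eef_pos"],s["force"],s["wrist_torque"],s["grip_width"])
cv2.imwrite("pics/w5.png",w["img"][120:320,130:390])
E
```

```text
time_s: 6.85
eef_pos: [438.3, -200.7, 155.5]
ee_rot: [0.001, 0.728, 0.686, 0.0]
force: [0.8, 1.4, 6.8]
grip_width: 0.139
grip_force: 22.5
[ 438.30406585 -200.70126621  155.45602585] [1.63229087 1.51669733 7.32964999] [ 0.17142763 -0.39571586  0.10592404] 0.1390582241824958
```

View pics/w5.png

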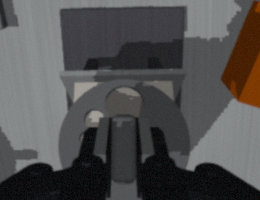

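```bash
python3 - <<'E'
from h import *
d=pickle.load(open("cap0.pkl","rb"));k=.64
print(onz(d["side"],(540*k,490*k)),onz(d["scene"],(220*k,485*k)),onz(d["side"],(548*k,405*k),185),onz(d["scene"],(195*k,432*k),185))
E
python3 -m handwheel '[[[0.3,0,0,0,0],[-0.1,0,0,0,0],[-0.1,0,0,0,0],[-0.1,0,0,0.6,0],[-0.1,0,0,0.6,0],[-1,0,0,0.6,0],[-1,0,0,0.2,0]]]' 20
python3 - <<'E'
from h import *
from rig import ctrl,optics
w=optics.capture("side");pickle.dump(w,open("s6.pkl","wb"));print(ctrl.sense()["eef_pos"])
w2=optics.capture("wrist");pickle.dump(w2,open("w6.pkl","wb"))
cv2.imwrite("pics/w6.png",np.hstack([cv2.resize(w2["img"],(400,300)),cv2.resize(w["img"][150:300,220:420],(400,300))]))
E
```

```text
[ 349.20843399 -464.99689678    0.        ] [ 344.19263254 -470.11012792    0.        ] [ 345.88208014 -458.7845721   185.        ] [ 344.94927282 -459.53789832  185.        ]
time_s: 7.6
eef_pos: [438.1, -200.9, 256.8]
ee_rot: [0.002, 0.728, 0.686, 0.0]
force: [0.0, 0.0, 0.1]
grip_width: 0.867
grip_force: 0.0
[ 438.11236372 -200.87846062  256.7925842 ]
```

View pics/w6.png

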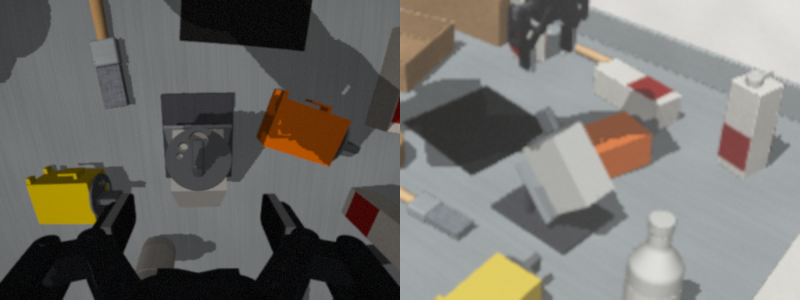

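```bash
python3 -m handwheel '[[[-1,-0.04,-0.84,0,0],[-1,-0.04,-0.84,0,0],[-1,0,0,-0.9,0],[-1,0,0,-0.9,0],[-1,0,0,-0.5,0],[-1,0,0,-0.4,0],[-1,0,0,-0.4,0],[-1,0,0,-0.4,0],[-1,0,0,0,0]]]' 60
python3 - <<'E'
from rig import ctrl
s=ctrl.sense();print(s["eef_pos"],s["force"],s["joints"])
E
```

```text
time_s: 8.6
eef_pos: [431.7, -282.7, 75.6]
ee_rot: [-0.004, 0.728, 0.686, -0.0]
force: [0.5, 0.7, 0.6]
grip_width: 1.0
grip_force: 0.0
[ 431.7411604  -282.65482851   75.63373655] [0.46526912 0.70927903 0.61940535] [-8.06963779e-01  4.77412328e-01  1.70509112e+00 -5.44444304e-05
  9.66640429e-01 -7.47252256e-01]
```

```bash
python3 -m handwheel '[[[-1,0,0,0,0],[-0.6,0,0,0,0],[-0.5,0,0,0,0],[0,0,0,0,0],[0.3,0,0,0,0],[1,0,0,0,0],[1,0,0,0,0]]]' 40
python3 - <<'E'
from rig import ctrl
s=ctrl.sense();print(s["eef_pos"],s["force"],s["wrist_torque"])
E
```

```text
time_s: 9.3
eef_pos: [434.0, -284.8, 80.2]
ee_rot: [0.001, 0.728, 0.686, 0.0]
force: [-0.2, 0.9, 5.9]
grip_width: 0.725
grip_force: 42.4
[ 434.00340932 -284.77607058   80.24756093] [-0.16611234  0.93087332  5.88677399] [ 0.17703026 -0.15533738  0.27489231]
```

```bash
python3 -m handwheel '[[[1,0,0,0,0],[1,0.01,0.1,0.11,0],[1,0.01,0.1,0.11,0],[1,0.01,0.2,0.22,0],[1,0,0,0,0]]]' 60; python3 -m handwheel '[[[1,0.01,0.2,0.22,0],[1,0.01,0.2,0.22,0],[1,0.01,0.1,0.11,0],[1,0,0,0,0]]]';  python3 - <<'E'
from rig import ctrl,optics
from h import *
s=ctrl.sense();print(s["eef_pos"],s["force"],s["wrist_torque"])
q=optics.capture("side");pickle.dump(q,open("s7.pkl","wb"))
E
```

```text
time_s: 9.8
eef_pos: [435.4, -264.5, 102.8]
ee_rot: [0.001, 0.727, 0.686, -0.0]
force: [0.1, -3.6, 6.9]
grip_width: 0.714
grip_force: 66.8
time_s: 10.2
eef_pos: [436.8, -240.0, 129.7]
ee_rot: [0.001, 0.728, 0.686, -0.001]
force: [-2.2, -4.7, 9.3]
grip_width: 0.717
grip_force: 67.4
[ 436.77944633 -239.99827903  129.73898737] [-2.21668961 -4.65085334  9.2870921 ] [-0.5413373   0.713498    0.17441045]
```

```bash
python3 -m handwheel '[[[1,0,-0.2,0.2,0],[1,0,-0.24,0.2,0],[1,0,0,0.4,0],[1,0,0,0.6,0],[1,0,0,0.6,0],[1,0,0,0.5,0],[1,0,0,0,0],[1,0,0,0,0]]]';  python3 - <<'E'
from rig import ctrl,optics
from h import *
s=ctrl.sense();print(s["eef_pos"],s["force"],s["wrist_torque"])
d={n:optics.capture(n) for n in("scene","side","wrist")};pickle.dump(d,open("c8.pkl","wb"))
E
```

```text
time_s: 11.05
eef_pos: [436.2, -261.6, 252.8]
ee_rot: [-0.001, 0.728, 0.686, 0.0]
force: [-1.3, 0.4, -5.5]
grip_width: 0.718
grip_force: 66.7
[ 436.19534717 -261.63812027  252.82761788] [-1.33916444  0.37111685 -5.5011415 ] [-0.12796029 -0.03969932  0.03193379]
```

```bash
python3 -m handwheel '[[[1,0,0,0.5,0],[1,0,0.2,0.5,0],[1,0.13,0.6,0,-0.5],[1,0.13,0.8,0,-0.7],[1,0.13,0.85,0,-0.7],[1,0.13,0.85,0,-0.7],[1,0.13,0.85,0,-0.7],[1,0.13,0.85,0,-0.7],[1,0.13,0.85,0,-0.7],[1,0.13,0.85,0,-0.7]]]' && python3 -m handwheel '[[[1,0.13,0.85,0,-0.7],[1,0.13,0.85,0,-0.7],[1,0.13,0.85,0,-0.7],[1,0.13,0.85,0,-0.7],[1,0.13,0.6,0,-0.6],[1,0,0.2,0,-0.2],[1,0,0,0,0],[1,0,0,0,0]]]'
python3 - <<'E'
from rig import ctrl,optics
from h import *
s=ctrl.sense();print(s["eef_pos"],s["ee_rot"],s["force"],s["wrist_torque"])
d={n:optics.capture(n) for n in("scene","side","wrist")};pickle.dump(d,open("c9.pkl","wb"))
E
```

```text
time_s: 12.2
eef_pos: [488.2, 75.4, 302.7]
ee_rot: [-0.001, 0.93, 0.368, -0.001]
force: [0.9, -1.0, -3.8]
grip_width: 0.723
grip_force: 67.3
time_s: 13.0
eef_pos: [520.9, 283.1, 302.8]
ee_rot: [0.0, 0.992, 0.127, -0.001]
force: [0.9, -0.1, -3.0]
grip_width: 0.718
grip_force: 67.4
[520.86355851 283.11872255 302.82233318] [ 2.60400233e-04  9.91851081e-01  1.27398535e-01 -9.88857488e-04] [ 0.85605601 -0.14276042 -2.98891063] [-0.05037512  0.16634124  0.00913058]
```

```bash
python3 -m handwheel '[[[1,-0.06,-0.16,-0.5,0],[1,0,0,-0.8,0],[1,0,0,-0.8,0],[1,0,0,-0.5,0],[1,0,0,0,0],[1,0,0,0,0]]]' 60; python3 -m handwheel '[[[1,0,0,0,0],[1,0,0,0,0],[1,0,0,0,0],[1,0,0,0,0]]]' 20
python3 - <<'E'
from rig import ctrl,optics
from h import *
s=ctrl.sense();print(s["eef_pos"],s["force"],s["wrist_torque"],s["grip_force"])
d={n:optics.capture(n) for n in("scene","side","wrist")};pickle.dump(d,open("c10.pkl","wb"))
c9=pickle.load(open("c9.pkl","rb"))
E
```

```text
time_s: 13.75
eef_pos: [518.6, 275.3, 175.0]
ee_rot: [-0.0, 0.992, 0.127, 0.001]
force: [1.0, 0.2, -3.4]
grip_width: 0.722
grip_force: 67.1
time_s: 14.15
eef_pos: [518.2, 275.7, 174.3]
ee_rot: [-0.0, 0.992, 0.127, 0.0]
force: [-0.5, -0.6, -3.6]
grip_width: 0.717
grip_force: 67.2
[518.16602983 275.6692812  174.31724156] [-0.48124673 -0.56587833 -3.61127903] [-0.0078412   0.16316346 -0.0047072 ] 67.15606123209
```

```bash
for i in 1; do python3 -m handwheel '[[[-0.3,0,0,0,0],[-0.3,0,0,0,0]]]' 20;  python3 -m handwheel '[[[-0.36,0,0,0,0],[-0.36,0,0,0,0]]]'; python3 -m handwheel '[[[-0.4,0,0,0,0],[-0.4,0,0,0,0]]]'; done
python3 - <<'E'
from rig import ctrl
s=ctrl.sense();print(s["force"],s["wrist_torque"],s["grip_width"])
E
```

```text
time_s: 14.5
eef_pos: [518.0, 275.6, 173.8]
ee_rot: [0.0, 0.992, 0.127, -0.0]
force: [-0.4, -0.0, -3.5]
grip_width: 0.719
grip_force: 67.2
time_s: 14.7
eef_pos: [518.0, 275.6, 173.8]
ee_rot: [-0.0, 0.992, 0.127, -0.0]
force: [-0.0, -0.0, -3.4]
grip_width: 0.718
grip_force: 67.2
time_s: 14.9
eef_pos: [518.0, 275.6, 173.8]
ee_rot: [-0.0, 0.992, 0.127, 0.0]
force: [-0.0, -0.3, -3.7]
grip_width: 0.719
grip_force: 67.2
[-0.00684091 -0.25840075 -3.71239836] [-0.07411041  0.15279226  0.0580195 ] 0.7190313598695587
```

```bash
python3 -m handwheel '[[[-0.43,0,0,0,0]]]' 20;  python3 -m handwheel '[[[-0.44,0,0,0,0]]]';python3 -m handwheel '[[[-0.445,0,0,0,0]]]' | tail -2;python3 - <<'E'
from rig import ctrl
s=ctrl.sense();print(s["force"],s["wrist_torque"],s["grip_width"])
E
```

```text
time_s: 15.0
eef_pos: [518.0, 275.6, 173.8]
ee_rot: [-0.0, 0.992, 0.127, 0.0]
force: [0.5, 0.8, -3.4]
grip_width: 0.714
grip_force: 66.3
time_s: 15.1
eef_pos: [518.0, 275.6, 173.8]
ee_rot: [-0.0, 0.992, 0.127, 0.0]
force: [0.4, 0.2, -3.9]
grip_width: 0.719
grip_force: 36.6
grip_width: 0.725
grip_force: 22.4
[ 0.92502577  0.46662569 -2.96411875] [-0.06823969  0.16563658 -0.01676051] 0.7251589506885256
```

```bash
cat > st.py <<'E'
from rig import ctrl
s=ctrl.sense();print(s["force"].round(2),s["wrist_torque"].round(3),round(s["grip_width"],4),round(s["grip_force"],1))
E
python3 -m handwheel '[[[-0.447,0,0,0,0],[-0.447,0,0,0,0]]]' |tail -1; python3 st.py;  python3 -m handwheel '[[[-0.4485,0,0,0,0],[-0.4485,0,0,0,0]]]'|tail -1;python3 st.py;python3 -m handwheel '[[[-0.4495,0,0,0,0],[-0.4495,0,0,0,0]]]' | tail -1; python3 st.py
```

```text
grip_force: 17.1
[ 0.31  0.11 -4.54] [-0.027  0.207  0.028] 0.725 17.1
grip_force: 9.8
[-0.29  0.23 -3.51] [ 0.017  0.102 -0.009] 0.7237 9.8
grip_force: 4.9
[ 0.34 -0.07 -3.81] [ 0.061 -0.027 -0.014] 0.7233 4.9
```

```bash
python3 -m handwheel '[[[-0.445,0,0,0,0],[-0.442,0,0,0,0],[-0.44,0,0,0,0]]]' |tail -1; python3 -m handwheel '[[[-0.44,0,0,0.3,0],[-0.44,0,0,-0.3,0],[-0.44,0,0,0.3,0],[-0.44,0,0,-0.3,0],[-0.44,0,0,0,0],[-0.44,0,0,0,0]]]' |tail -1
python3 - <<'E'
from rig import ctrl,optics
from h import *
s=ctrl.sense();print(s["eef_pos"],s["force"],s["wrist_torque"],s["grip_force"])
d={n:optics.capture(n) for n in("scene","side","wrist")};pickle.dump(d,open("c11.pkl","wb"))
S,Q=d["scene"]["img"],d["side"]["img"]
cv2.imwrite("pics/p11.png",np.hstack([cv2.resize(S[90:210,270:400],(390,360),interpolation=cv2.INTER_CUBIC),cv2.resize(Q[90:210,160:290],(390,360),interpolation=cv2.INTER_CUBIC)]))
E
```

```text
grip_force: 15.2
grip_force: 15.8
[517.94373914 275.5939015  173.77687129] [ 0.15977098  0.07954793 -4.45537245] [-0.03256487  0.02852513  0.00289844] 15.7863599807024
```

View pics/p11.png

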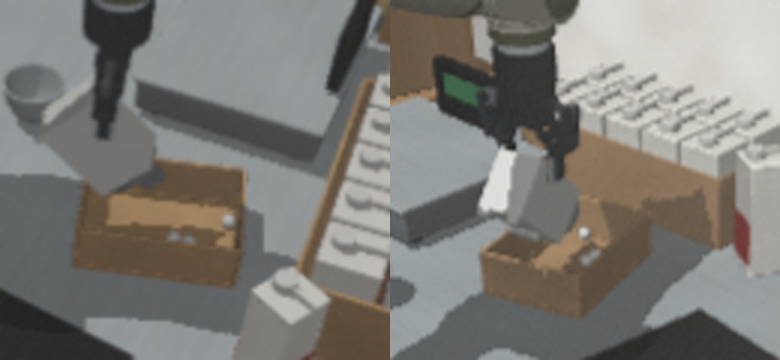

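```bash
python3 -m handwheel '[[[-0.42,0,0,0.3,0],[-0.42,0,0,0.6,0],[-0.42,0,0,0.7,0],[-0.42,0,-0.4,0,0],[-0.42,0,-0.7,0,0],[-0.42,0,-0.8,0,0],[-0.42,0,-0.8,0,0],[-0.42,0,-0.8,0,0],[-0.42,0.1,-0.8,0,0],[-0.42,0,-0.6,0,0]]]' 30;  python3 -m handwheel '[[[-0.42,0,-0.3,-0.5,0],[-0.42,0,0,-0.8,0],[-0.42,0,0,-0.8,0],[-0.42,0,0,-0.4,0],[-0.42,0,0,0,0],[-0.42,0,0,0,0]]]'; python3 st.py
```

```text
time_s: 17.85
eef_pos: [523.2, 28.4, 254.3]
ee_rot: [0.0, 0.992, 0.126, 0.0]
force: [-0.0, 1.8, -3.7]
grip_width: 0.722
grip_force: 35.1
time_s: 18.45
eef_pos: [523.7, 15.5, 130.0]
ee_rot: [0.0, 0.992, 0.127, 0.001]
force: [0.7, -0.8, -2.3]
grip_width: 0.721
grip_force: 35.1
[ 0.69 -0.82 -2.26] [-0.026  0.026 -0.044] 0.7212 35.1
```

```bash
python3 -m handwheel '[[[-0.44,0,0,-0.3,0],[-0.445,0,0,-0.3,0],[-0.446,0,0,-0.1,0],[-0.446,0,0,0,0]]]' 20; python3 st.py; python3 -m handwheel '[[[-0.446,-0.04,-0.01,-0.1,0],[-0.446,-0.04,-0.01,-0.1,0],[-0.446,0,0,0,0]]]'; python3 st.py
```

```text
time_s: 18.85
eef_pos: [523.6, 15.6, 94.7]
ee_rot: [0.0, 0.992, 0.127, 0.001]
force: [-0.1, 0.3, -2.4]
grip_width: 0.727
grip_force: 12.0
[-0.14  0.33 -2.36] [-0.009  0.076 -0.035] 0.7268 12.0
time_s: 19.15
eef_pos: [520.6, 14.2, 86.7]
ee_rot: [0.001, 0.992, 0.127, 0.003]
force: [-1.3, 0.0, 11.1]
grip_width: 0.725
grip_force: 13.6
[-1.26  0.04 11.09] [-0.081  0.465  0.014] 0.7255 13.6
```

```bash
cat > ang.py <<'E'
from h import *
from fit import Rsh
from rig import ctrl,optics
import sys, itertools
from scipy.optimize import minimize
s=ctrl.sense(); tcp=s["eef_pos"]; w,x,y,z=s["ee_rot"]
hd=2*np.arctan2(y,x)                       # lid heading = tool-y angle + 90deg
bg=pickle.load(open("cap0.pkl","rb")); d={n:optics.capture(n) for n in("scene","side")}
pickle.dump(d,open("cl.pkl","wb"))
C=np.array(list(itertools.product((-38,38),(-31,31),(0,110))),float)
M={}
for n in d:
    a=d[n]["img"].astype(int);b=bg[n]["img"].astype(int)
    br=a.max(2); sat=br-a.min(2)
    m=(np.abs(a-b).max(2)>25)&(br>95)&(sat<40)
    roi=np.zeros(m.shape,bool); u,v=proj(d[n],tcp+[0,0,19])[0]; roi[int(v)-60:int(v)+60,int(u)-60:int(u)+60]=1
    M[n]=m&roi
def mask(n,p):
    R=Rsh(hd,p[0]); o=tcp+[p[1],p[2],p[3]+19]-R@np.array([-24,0,32.])
    h=cv2.convexHull(proj(d[n],o+C@R.T).astype(np.float32)); k=np.zeros(M[n].shape,np.uint8)
    cv2.fillConvexPoly(k,np.round(h*8).astype(int),1,shift=3); return k>0
def cost(p):
    return -sum((mask(n,p)&M[n]).sum()/(mask(n,p)|M[n]).sum() for n in d)+1e-4*np.dot(p[1:],p[1:])
res=[(round(cost([np.radians(t),0,0,0]),3),t) for t in range(-60,260,10)]
res.sort(); r=min((minimize(cost,[np.radians(t),0,0,0],method="Nelder-Mead",options=dict(initial_simplex=np.array([np.radians(t),0,0,0])+np.vstack([np.zeros(4),np.diag([.2,8,8,8])]))) for _,t in res[:3]),key=lambda r:r.fun)
print("lean deg from vertical",np.degrees(r.x[0]).round(1),"off",r.x[1:].round(1),"score",r.fun.round(3),res[:4],[int(M[n].sum()) for n in d],"hd",np.degrees(hd).round(1))
R=Rsh(hd,r.x[0]);o=tcp+r.x[1:]+[0,0,19]-R@np.array([-24,0,32.])
for n,X in dict(mid=(0,0,65),dialedge=(38,0,114.5),fintip=(7,0,149.5),foot=(48,0,5),frontbot=(-38,0,0)).items(): print(n,(o+R@np.array(X,float)).round())
E
python3 ang.py
```

```text
lean deg from vertical 139.1 off [-3.2  1.9 -3.7] score -0.348 [(np.float64(-0.341), 140), (np.float64(-0.332), 150), (np.float64(-0.316), 130), (np.float64(-0.315), 160)] [4240, 2604] hd 14.6
mid [521.  17.  61.]
dialedge [524.  18.  -1.]
fintip [569.  30.  -7.]
foot [448.  -2.  75.]
frontbot [507.  13. 135.]
```

```bash
python3 -m handwheel '[[[-0.44,0,0,0.3,0],[-0.44,0.44,0.11,0,0],[-0.44,0.44,0.11,0,0],[-0.44,0,0,-0.2,0],[-0.446,0,0,-0.08,0],[-0.446,0,0,0,0]]]' 20; python3 st.py; python3 -m handwheel '[[[-0.446,-0.17,-0.045,-0.02,0],[-0.446,-0.17,-0.045,-0.02,0],[-0.446,0,0,0,0]]]'; python3 st.py; python3 ang.py
```

```text
time_s: 19.85
eef_pos: [563.2, 25.3, 86.1]
ee_rot: [0.0, 0.992, 0.127, 0.001]
force: [-1.3, -0.0, 5.4]
grip_width: 0.722
grip_force: 13.0
[-1.26 -0.    5.37] [-0.065  0.135 -0.024] 0.7215 13.0
time_s: 20.15
eef_pos: [544.5, 20.8, 82.7]
ee_rot: [-0.0, 0.992, 0.127, -0.001]
force: [-1.6, -0.4, -0.4]
grip_width: 0.727
grip_force: 12.0
[-1.56 -0.43 -0.38] [-0.048  0.496  0.023] 0.7266 12.0
lean deg from vertical 118.5 off [-6.8  0.  -4.4] score -0.341 [(np.float64(-0.32), 110), (np.float64(-0.319), 120), (np.float64(-0.316), 130), (np.float64(-0.316), 140)] [4041, 2713] hd 14.6
mid [555.  25.  60.]
dialedge [579.  32.   3.]
fintip [623.  43.  14.]
foot [481.   6.  47.]
frontbot [517.  15. 125.]
```

```bash
python3 -m handwheel '[[[-0.446,-0.17,-0.045,-0.04,0],[-0.446,-0.17,-0.045,-0.06,0],[-0.446,0,0,0,0]]]' 20; python3 st.py; python3 -m handwheel '[[[-0.446,-0.16,-0.04,-0.08,0],[-0.446,-0.15,-0.04,-0.09,0],[-0.446,0,0,0,0]]]'; python3 st.py; python3 ang.py
```

```text
time_s: 20.55
eef_pos: [527.7, 16.4, 77.2]
ee_rot: [-0.0, 0.992, 0.127, -0.001]
force: [-0.7, 0.3, -2.8]
grip_width: 0.723
grip_force: 11.3
[-0.69  0.27 -2.78] [-0.029  0.16   0.063] 0.7228 11.3
time_s: 20.85
eef_pos: [512.7, 12.3, 69.6]
ee_rot: [0.0, 0.992, 0.127, -0.0]
force: [-3.6, -1.3, 4.7]
grip_width: 0.727
grip_force: 12.9
[-3.58 -1.32  4.72] [-0.186  0.656 -0.023] 0.727 12.9
lean deg from vertical 102.3 off [-5.  -1.1 -3.5] score -0.412 [(np.float64(-0.392), 110), (np.float64(-0.384), 100), (np.float64(-0.377), 90), (np.float64(-0.372), 120)] [4142, 2626] hd 14.6
mid [534.  18.  55.]
dialedge [573.  28.   7.]
fintip [612.  38.  30.]
foot [467.   1.  21.]
frontbot [480.   4. 106.]
```

Lean is now about 102°; continue down to level.

```bash
python3 -m handwheel '[[[-0.446,-0.06,-0.015,-0.07,0],[-0.446,-0.06,-0.015,-0.08,0],[-0.446,0,0,0,0]]]' 20; python3 st.py; python3 -m handwheel '[[[-0.446,-0.03,-0.01,-0.07,0],[-0.446,0,0,-0.04,0],[-0.446,0,0,0,0]]]'; python3 st.py; python3 ang.py
```

```text
time_s: 21.25
eef_pos: [507.1, 10.8, 62.8]
ee_rot: [0.0, 0.992, 0.127, 0.0]
force: [-6.5, -1.3, 12.6]
grip_width: 0.723
grip_force: 15.3
[-6.51 -1.34 12.61] [-0.193  0.917  0.043] 0.7232 15.3
time_s: 21.55
eef_pos: [505.6, 10.3, 57.7]
ee_rot: [0.0, 0.992, 0.127, -0.0]
force: [-9.0, -1.5, 19.0]
grip_width: 0.727
grip_force: 17.2
[-9.01 -1.48 18.96] [-0.17   1.451  0.047] 0.7266 17.2
lean deg from vertical 95.3 off [-8.6  1.1 -1.9] score -0.414 [(np.float64(-0.386), 110), (np.float64(-0.385), 100), (np.float64(-0.377), 90), (np.float64(-0.375), 120)] [4069, 2448] hd 14.6
mid [527.  19.  48.]
dialedge [571.  31.   5.]
fintip [607.  40.  33.]
foot [465.   3.   6.]
frontbot [467.   4.  92.]
```

```bash
python3 -m handwheel '[[[-0.448,0,0,0.02,0],[-0.449,0,0,0.02,0],[-0.45,0,0,0,0],[-0.455,0,0,0,0],[-0.48,0,0,0,0],[-0.6,0,0,0,0],[-0.8,0,0,0,0],[-1,0,0,0,0],[-1,0,0,0,0],[-1,0,0,0,0]]]'; python3 st.py; python3 -m handwheel '[[[-1,0,0,0.2,0],[-1,0,0,0.4,0],[-1,0,0,0.8,0],[-1,0,0,1,0],[-1,0,0,1,0],[-1,-0.5,0,0.5,0],[-1,-0.8,0,0,0],[-1,-0.8,0,0,0],[-1,-0.5,0,0,0],[-1,0,0,0,0]]]'; python3 st.py
```

```text
time_s: 22.65
eef_pos: [506.1, 10.6, 58.3]
ee_rot: [-0.0, 0.992, 0.127, 0.0]
force: [0.2, -0.3, -0.1]
grip_width: 0.999
grip_force: 0.0
[ 0.24 -0.27 -0.08] [-0.018  0.039  0.05 ] 0.9993 0.0
time_s: 23.65
eef_pos: [374.0, 10.9, 254.3]
ee_rot: [0.0, 0.992, 0.127, 0.001]
force: [0.5, 0.0, -0.5]
grip_width: 0.996
grip_force: 0.0
[ 0.49  0.02 -0.53] [ 0.011 -0.035  0.025] 0.9959 0.0
```

```bash
sed -e 's/^s=ctrl.sense.*/hd=np.radians(14.6);tcp=np.array([503.,12,58])/' -e '/^hd=2/d' ang.py > ang2.py; python3 ang2.py
python3 - <<'E'
from h import *
d=pickle.load(open("cl.pkl","rb"));b=pickle.load(open("cap0.pkl","rb"))
for n in d:
    a=d[n]["img"].astype(int);g=b[n]["img"].astype(int)
    u,v=proj(d[n],[590,295,15])[0].astype(int)
    m=(np.abs(a-g).max(2)>25)&(a.min(2)>110)
    k=np.zeros_like(m);k[v-35:v+35,u-45:u+45]=1
    N,_,st,ce=cv2.connectedComponentsWithStats((m&k).astype(np.uint8))
    print(n,[(int(st[i,4]),onz(d[n],ce[i],13).round().tolist()) for i in range(1,N) if st[i,4]>4])
E
```

```text
lean deg from vertical 91.2 off [-9.5 -2.9 -2.7] score -0.599 [(np.float64(-0.558), 100), (np.float64(-0.541), 90), (np.float64(-0.537), 110), (np.float64(-0.511), 80)] [3905, 2125] hd 14.6
mid [525.  17.  50.]
dialedge [572.  30.  10.]
fintip [607.  39.  41.]
foot [466.   2.   3.]
frontbot [463.   1.  89.]
scene [(598, [441.0, 384.0, 13.0]), (14, [664.0, 354.0, 13.0]), (26, [621.0, 296.0, 13.0]), (78, [517.0, 92.0, 13.0])]
side [(16, [737.0, 350.0, 13.0]), (12, [670.0, 360.0, 13.0]), (301, [430.0, 360.0, 13.0]), (24, [625.0, 301.0, 13.0]), (445, [561.0, 76.0, 13.0]), (12, [454.0, 206.0, 13.0])]
```

```bash
python3 -c "
from rig import ctrl
print(ctrl.finish_job())"
```

```text
the job is handed in; nothing more can be done
None
```

I turned the dial to the largest hole on the hook, lifted the shaker off, shook all three balls into the case and laid the shaker level near the mat's centre; I handed it in at about 24 s on the robot's clock, and no verdict came back.

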